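# Re-seat the outlet damper of a desk air purifier and set it to three dots

### The arm

A 6-joint arm with a two-finger parallel gripper is mounted at the origin on the work surface; the furniture and walls round the work are solid. World frame = base frame: x ahead of the robot, y to its left, z up, the work surface at z = 0. Lengths are in m, angles in rad, forces in N, time in s.
With the tool pointing down it reaches from about 0.35 to 0.775 m from the base axis. Payload 7.3 kg.
Tool frame: the origin (TCP) lies midway between the tips of the shut fingers; the grasp point (between the pads) lies 19 mm behind it; z points along the fingers, y is the line along which they close (so a half turn about z gives the same grasp; the last joint's range is limited). The gripper opens to 92 mm and grips with 3 to 60 N. Pads are 19 mm wide; open, the fingers measure 130 mm over their backs; the gripper's body (75 mm by 190 mm) begins 47 mm behind the grasp point.
Start: joints at [-0.146, 0.342, 1.524, -0, 1.275, -0.146], TCP at [0.525, 0, 0.227] pointing down, gripper open.
Joint ranges: [-2.53, 2.53], [-0.77, 2.02], [0.04, 2.7], [-1, 4.14], [0.28, 2.66], [-3.11, 3.11]. Speed limits (rad/s): [2.57, 2.57, 3.14, 3.14, 3.14, 3.14].

### API

Orientations are given as [roll, pitch, yaw] about the fixed x, y, z axes, in that order (R = Rz(yaw) Ry(pitch) Rx(roll)).
In Python, from rig import * gives the robot as it stands.
- The arm moves only by the tool arm_command, never from a script. Its argument "targets" is a list of rows, each a list of 2 entries, a list of its own where there are three numbers: the shift along the tool's x, y, z in cm, then the turn about the tool's z in rad. A call has 1 to 8 rows; each row is the pose to reach, as a shift and turn from the pose commanded when the call began, along the tool's axes at that moment; what a row does not reach only later rows make up. A row lasts 1/10 s, in which the tool goes at most 50 mm and 8.59 degrees, less where a joint would pass 70% of its speed; a pose out of reach is approached as far as the arm can. A call with a gripper value outside its range is refused whole. "fingers" is the closure, from 0 (fully open) to 1 (shut), set as the call begins (left out, the last holds). The fingers move at their own pace and stop on an object; "force" is the grip in N (left out, the last holds). Time passes only in rows, so rows that repeat a pose let the fingers close. It gives the time, the measured TCP pose, the force, the opening and the grip force at its end, in the units of the state.
- read_state(): the state, without advancing time (a new reading comes with each control period).
- snapshot(name): name is "scene" or "side" or "wrist"; returns the picture (400x640x3 uint8, red, green, blue); there is no depth.
- get_calibration(name): a dict with "mtx" (3x3 intrinsics, pixels), "k1" (the pictures are not rectified: a ray, as slopes to the right and down, at radius r is drawn at 1 + k1 r^2 times it, then the intrinsics apply), "origin" and "attitude" of the camera in the world. Camera axes: x right, y up, looking along -z (the intrinsics and any distortion apply to the point x, -y, -z); pixel columns grow to the right and rows downward; lengths in m; the calibration is good to about 2 mm. A picture is of the moment at which its call begins: read the wrist's pose just before it. get_calibration takes no time and is no camera call; for the wrist camera it gives the pose at the moment of the call.
- finish_job(): hands the job in; it is judged then, once.
The state is a dict: "clock": time; "joints": joint angles; "qvel": joint speeds; "effort": joint torques, N m; "tcp_pos": TCP position; "tool_rot": TCP orientation; "force": force on the tool from outside, world axes, zero at the start; "ft_torque": the same for the moment, N m; "gripper_width": opening from 0.0 (shut) to 1.0 (fully open); "grasp_force": force on a finger pad.
Only numpy, scipy, OpenCV 4.12 (cv2) and the standard library are available. Lean on these libraries where they do the work, as an engineer would, in place of code of your own. Each camera call takes 0.05 s, during which the arm holds its last target. There are 200 camera calls.

### The job

On the round air purifier, gently push the damper lever's upright post round its arc until the damper is fully shut (pointer at the cross-bar mark, against the stop). Then push it back the other way until the pointer lines up with the three-dot mark, and leave it there. Only push: do not lift or shift the purifier, and leave the things round it where they are.

Things in the scene. Friction and masses are not known exactly. Their poses are not given: they have to be found in the camera images.
- purifier: Round white desk air purifier, a cylinder 224 mm across, about 4 kg, standing loose on rubber feet (a gentle push does not shift it). Origin: centre of its underside; z up; its -x side, with the scale, faces roughly to the robot. Its flat deck, 110 mm up, bears a damper ring 124 mm across and under 8 mm high, with one lever on the scale side, and is otherwise free of obstacles.
- damper (a joint): Angle of damper and lever about the purifier's vertical centre axis, rad: 0 = shut (hard stop), 0.4, 0.8, 1.2, 1.6 (hard stop) = one, two, three, four dots. Grows counter-clockwise from above (on the robot's side: left to right). In the purifier's frame the lever points pi - 0.8 + value counter-clockwise from x. Light friction, 1.5 to 2 N at the post; stays where left.
- lever_post (a point): Centre of the top of the lever's upright grey post: round, 15 to 17 mm thick, axis 72 mm from the centre axis, top 41 mm above the deck. The arm under it is 14 mm wide, its top 7 mm above the deck; its pointer ends 85 mm from the centre axis, just inside the marks.
- three_dot_mark (a point): Middle of the radial line of the three-dot mark, on the deck, 90.5 mm from the centre axis. The scale is five flat black radial marks 0.4 rad apart; left to right seen from the robot: cross-bar (shut), one dot, two, three, four dots. The dots lie just outside each line.
- shut_mark (a point): Middle of the radial line of the shut mark (cross-bar just outside it), on the deck, 90.5 mm from the centre axis.
- axis_top (a point): Point on the centre axis of the purifier at deck height.
- mug: White mug, 92x127x95 mm, loose bystander left of the purifier; origin at the centre of its underside. Leave it.
- glue_stick: Upright glue stick, 28x28x94 mm, loose bystander left and in front; origin at the centre of its underside. Leave it.
- stapler: Red stapler, 150x34x42 mm, loose bystander right of the purifier; origin at the centre of its underside. Leave it. Near it, at world x 0.375, y -0.245, stands the fixed black pole of the right-hand monitor, 36 mm square, top at z 0.515, with a side arm at z 0.30 leading away to the monitor: pass over or round it.
- tape_roll: Roll of tape lying flat, 96x95x25 mm, loose bystander behind on the right; origin at the centre of its underside. Leave it.

How it is judged:
By the outcome, as a careful person would: the job done as asked, in the order asked, and still so for the second after the job is handed in, with the robot touching nothing.
It also fails if it takes over 64 s, if anything falls off the work surface, if the arm or the gripper's body presses on something with over 40 N, if the wrist force passes 120 N, or if a joint passes its speed limit or range.

## Working session

There is one attempt and no reset: what is moved stays moved. The work goes in short steps, Python scripts to look and compute and a tool call to move; the robot and the scene stay as the last step left them, time stands still between calls to the robot, and variables do not carry over. Pictures are saved under pics/ and viewed, at most 10 in all, crops included, and the job is handed in when it is done.

Besides the shell and the picture viewer there is one more tool, called after "Emit:" by a JSON object that holds its "fn" and its "kwargs". arm_command: Moves the arm, as the interface text tells. Its arguments: {"type":"object","properties":{"targets":{"type":"array"},"fingers":{"type":"number"},"force":{"type":"number"}},"required":["targets"]}

```bash
ls; mkdir -p pics; cat > h.py <<'E'
from rig import *
import numpy as np, cv2
from scipy.spatial.transform import Rotation as Ro
def cam(n):
    c=get_calibration(n); A=np.array(c["attitude"],float)
    R=A if A.shape==(3,3) else (Ro.from_euler('xyz',A).as_matrix() if A.size==3 else None)
    return np.array(c["mtx"]),c["k1"],np.array(c["origin"]),R
def ray(C,uv):
    K,k1,o,R=C
    p=cv2.undistortPoints(np.array([[uv]],float),K,np.array([k1,0,0,0.]))[0,0]
    return o,R@np.array([p[0],-p[1],-1])
def onz(C,uv,z):
    o,d=ray(C,uv); return o+d*(z-o[2])/d[2]
def proj(C,P):
    K,k1,o,R=C
    q=R.T@(np.array(P)-o); s=np.array([q[0],-q[1]])/-q[2]; s=s*(1+k1*(s@s)); return (K@[*s,1])[:2]
E
python3 - <<'E'
from h import *
C={n:get_calibration(n) for n in("scene","side","wrist")}
print(C); print(read_state())
a=snapshot("scene");b=snapshot("wrist");c=snapshot("side")
for n,i in(("scene",a),("wrist",b),("side",c)): cv2.imwrite(f"pics/{n}0.png",i[...,::-1])
E
```

```text
pics
{'scene': {'mtx': array([[425.86294307,   0.        , 320.71538048],
       [  0.        , 425.86294307, 204.08067748],
       [  0.        ,   0.        ,   1.        ]]), 'k1': 0.026297875464005346, 'origin': array([ 0.53675917, -0.48923689,  0.80848661]), 'attitude': array([ 0.72151509,  0.00604675, -0.01545068])}, 'side': {'mtx': array([[365.31003112,   0.        , 315.84452566],
       [  0.        , 365.31003112, 201.47342253],
       [  0.        ,   0.        ,   1.        ]]), 'k1': -0.022486723707919314, 'origin': array([ 0.71259618, -0.35284714,  0.79151333]), 'attitude': array([0.64558443, 0.00147111, 0.39677573])}, 'wrist': {'mtx': array([[340.55590638,   0.        , 324.04297432],
       [  0.        , 340.55590638, 202.96206197],
       [  0.        ,   0.        ,   1.        ]]), 'k1': -0.02782252205998195, 'origin': array([0.52585503, 0.08281013, 0.38437719]), 'attitude': array([-0.31819128,  0.0017956 ,  0.00107414])}}
{'clock': 0.0, 'joints': array([-1.46011585e-01,  3.42704426e-01,  1.52502504e+00, -3.28055266e-05,
        1.27537955e+00, -1.46020423e-01]), 'qvel': array([-4.27889549e-04,  1.69039028e-04,  6.45458728e-04,  1.76213600e-03,
        7.26345863e-04,  6.28316657e-05]), 'effort': array([ 7.61924657e-04, -4.31245601e+01, -2.44219762e+01,  7.17750052e-02,
        5.59406646e-02, -1.04314388e-04]), 'tcp_pos': array([5.24593174e-01, 6.59136216e-05, 2.26051652e-01]), 'tool_rot': array([-3.14008786e+00, -1.89598261e-04,  1.57081460e+00]), 'force': array([-0.50108364, -1.17041423,  0.34191822]), 'ft_torque': array([-0.01509626, -0.03163351,  0.01887594]), 'grasp_force': 0.0, 'gripper_width': 1.001126351895354}
```

View pics/scene0.png

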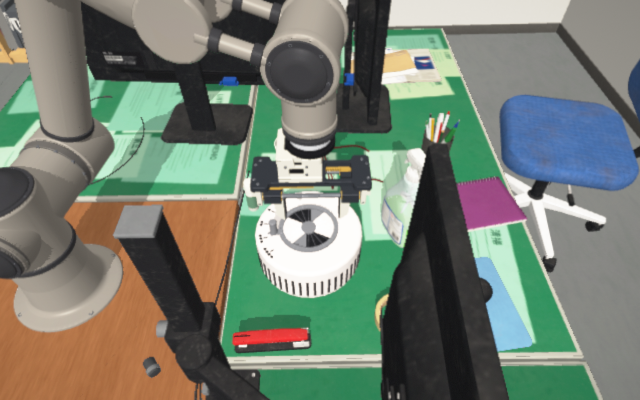

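View pics/wrist0.png

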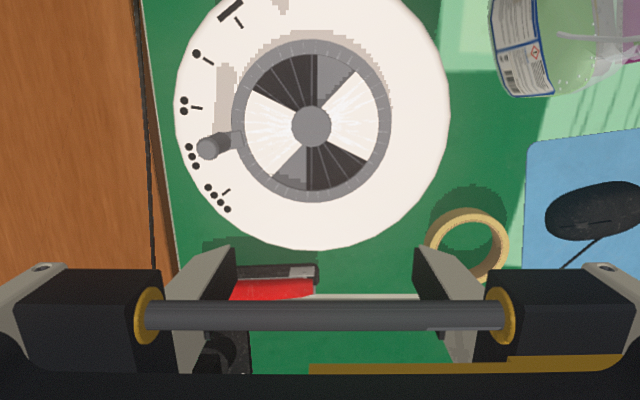

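The wrist view shows the deck well. The mark lines are near (239,22) shut, (208,61), (196,107) and (226,192), and the post covers the three-dot line at (207,148). The hub is near (311,126), the stapler and tape are below, and there is nothing else on the deck. The scene view shows the purifier at (310,235) and the pole at (150,230), well clear.

```bash
cat >> h.py <<'E'
from scipy.optimize import least_squares
def lines(C,img,c0,lo=.083,hi=.0955):
    """dark pixels on deck plane -> (angle, radius) about c0"""
    g=img.max(2); v,u=np.nonzero(g<90)
    P=np.array([onz(C,(a,b),.110)[:2] for a,b in zip(u,v)])-c0
    r=np.hypot(*P.T); return np.c_[u,v][(r>lo)&(r<hi)],P[(r>lo)&(r<hi)]
E
python3 - <<'E'
from h import *
C=cam("wrist"); st=read_state(); 
img=cv2.imread("pics/wrist0.png")
uv=[(239,22),(208,61),(196,107),(226,192)]; val=np.array([0,.4,.8,1.6])
g=cv2.cvtColor(img,cv2.COLOR_BGR2GRAY)
pts=[]
for u,v in uv:
    w=g[max(v-6,0):v+7,u-6:u+7]; m=(w<110); n,l,s,ce=cv2.connectedComponentsWithStats(m.astype(np.uint8))
    k=1+np.argmax(s[1:,4]); p=ce[k]+[u-6,max(v-6,0)]; pts.append(onz(C,p,.110)[:2]); print(p.round(1),s[k],pts[-1].round(4))
pts=np.array(pts)
def f(x):
    a=np.pi-.8+val+x[2]; return (x[:2]+.0905*np.c_[np.cos(a),np.sin(a)]-pts).ravel()
s=least_squares(f,[.52,.06,0]); print(s.x.round(4),(s.fun*1e3).round(1))
print("hub",onz(C,(311,126),.116)[:2])
p=onz(C,(207,148),.151)[:2]; d=p-s.x[:2]; print("post",p,np.hypot(*d),(np.arctan2(d[1],d[0])-np.pi+.8-s.x[2])%(2*np.pi))
cr=img[0:230,150:330]; cv2.imwrite("pics/crop0.png",cv2.resize(cr,None,fx=2.6,fy=2.6,interpolation=cv2.INTER_CUBIC))
E
```

```text
[238.4  22.1] [ 2  1  8 11 28] [0.463 0.131]
[208.2  60.8] [ 1  2 11  8 25] [0.4384 0.1048]
[196.3 107.3] [ 1  5 11  4 26] [0.4257 0.0709]
[225.6 191.7] [ 2  3  8  6 16] [0.4427 0.0022]
[ 0.5152  0.0568 -0.1565] [-0.  -0.2 -0.1 -0.1  0.1  0.   0.   0.3]
hub [0.51546832 0.0570179 ]
post [0.44503206 0.04558351] 0.07102528614807713 1.1156781426236737
```

View pics/crop0.png

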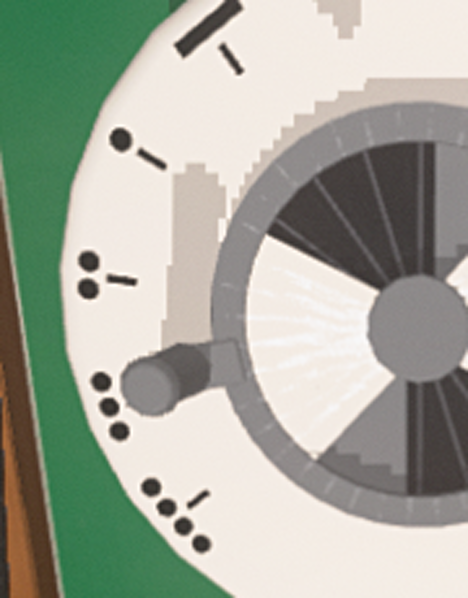

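```bash
cat >> h.py <<'E'
c=np.array([.5152,.0568]); yp=-.1565
def pose(v,off,z,vr=None,rad=.072):   # off>0: tool on the high-value side of the post
    t=np.pi-.8+yp+v; x=np.array([np.sin(t),-np.cos(t)])
    p=c+rad*np.array([np.cos(t),np.sin(t)])-off*x; return np.array([*p,z]),t-np.pi/2
def rows(cur,tg):
    p0,y0=cur; X=np.array([np.cos(y0),np.sin(y0),0]);Y=np.array([np.sin(y0),-np.cos(y0),0])
    for p,y in tg:
        d=(p-p0)*100; print([[round(float(d@X),2),round(float(d@Y),2),round(float(-d[2]),2)],round(float(y0-y),3)])
E
python3 - <<'E'
from h import *
a=pose(1.1,.030,.170); print(a)
rows((np.array([.525,0,.227]),np.pi/2),[a,pose(1.1,.030,.127)])
rows(pose(1.1,.03,.127),[pose(v,.0175,.127) for v in np.arange(1.1,.8,-.04)])
E
```

```text
(array([0.44823029, 0.01681178, 0.17      ]), 1.714296326794897)
[[1.68, -7.68, 5.7], -0.144]
[[1.68, -7.68, 10.0], -0.144]
[[1.25, 0.0, -0.0], 0.0]
[[1.54, -0.06, -0.0], 0.04]
[[1.83, -0.12, -0.0], 0.08]
[[2.12, -0.16, -0.0], 0.12]
[[2.42, -0.19, -0.0], 0.16]
[[2.72, -0.2, -0.0], 0.2]
[[3.01, -0.21, -0.0], 0.24]
[[3.31, -0.2, -0.0], 0.28]
```

Emit:
{"fn": "arm_command", "kwargs": {"targets": [[[1.68, -7.68, 2.0], -0.144], [[1.68, -7.68, 4.0], -0.144], [[1.68, -7.68, 5.7], -0.144], [[1.68, -7.68, 5.7], -0.144], [[1.68, -7.68, 5.7], -0.144], [[1.68, -7.68, 5.7], -0.144], [[1.68, -7.68, 5.7], -0.144], [[1.68, -7.68, 5.7], -0.144]], "fingers": 1, "force": 20}}

```text
clock: 0.95
tcp_pos: [0.4488, 0.0167, 0.1702]
tool_rot: [3.14, 0.0, 1.715]
force: [-0.2, -0.5, 0.7]
gripper_width: 0.354
grasp_force: 0.0
```

```bash
python3 - <<'E'
from h import *
s=read_state(); print(s)
i=snapshot("wrist"); C=cam("wrist"); cv2.imwrite("pics/w1.png",i[...,::-1])
print("post",proj(C,[*pose(1.1,0,.151)[0]]),"tcp",proj(C,s["tcp_pos"]))
E
```

```text
{'clock': 0.95, 'joints': array([-1.33786260e-01,  2.63330562e-01,  1.80924457e+00,  6.50307705e-06,
        1.06779223e+00, -2.77660250e-01]), 'qvel': array([ 2.00539284e-06,  7.24197659e-04,  8.67380654e-03, -8.07568619e-04,
       -2.45232465e-03,  5.06302308e-05]), 'effort': array([-6.16134712e-03, -3.61909890e+01, -2.17723203e+01,  5.97289810e-02,
        5.34402486e-02,  2.78487123e-04]), 'tcp_pos': array([0.44882872, 0.01668274, 0.17021962]), 'tool_rot': array([3.14041274e+00, 3.30374531e-04, 1.71466699e+00]), 'force': array([-0.15749853, -0.4598574 ,  0.74780793]), 'ft_torque': array([ 0.03424284, -0.03130656, -0.02701942]), 'grasp_force': 0.0, 'gripper_width': 0.35401745141821905}
post [322.08130463 192.50487031] tcp [323.02027741 259.06429866]
```

View pics/w1.png

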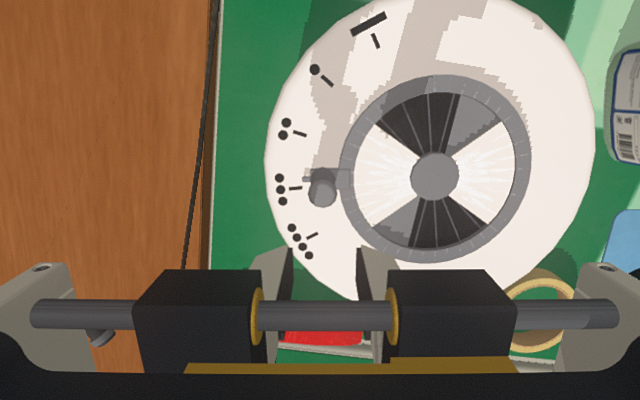

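The wrist view shows the post top at (322,187), close to the predicted (322,192). The fingers are still closing below it, and the way down on the four-dot side is clear.

Emit:
{"fn": "arm_command", "kwargs": {"targets": [[[0, 0, 0], 0], [[0, 0, 0], 0], [[0, 0, 0], 0], [[0, 0, 1.5], 0], [[0, 0, 3], 0], [[0, 0, 4.3], 0], [[0, 0, 4.3], 0], [[0, 0, 4.3], 0]]}}

```text
clock: 1.8
tcp_pos: [0.4483, 0.0168, 0.1269]
tool_rot: [-3.141, -0.0, 1.715]
force: [0.2, -0.2, 0.2]
gripper_width: 0.003
grasp_force: 0.0
```

Emit:
{"fn": "arm_command", "kwargs": {"targets": [[[0.5, 0, 0], 0], [[0.9, 0, 0], 0], [[1.25, 0, 0], 0], [[1.54, -0.06, 0], 0.04], [[1.83, -0.12, 0], 0.08], [[2.12, -0.16, 0], 0.12], [[2.42, -0.19, 0], 0.16], [[2.72, -0.2, 0], 0.2]]}}

```text
clock: 2.6
tcp_pos: [0.4422, 0.0436, 0.1271]
tool_rot: [3.141, 0.001, 1.514]
force: [-1.2, -2.2, 0.6]
gripper_width: 0.004
grasp_force: 1.1
```

```bash
python3 - <<'E'
from h import *
s=read_state(); print(s["clock"],s["tcp_pos"],s["force"],pose(.9,.0175,.127))
i=snapshot("wrist"); C=cam("wrist"); cv2.imwrite("pics/w2.png",i[...,::-1])
rows(pose(.9,.0175,.127),[pose(v,.0175,.127) for v in np.arange(.86,.57,-.04)])
print()
rows(pose(.58,.0175,.127),[pose(v,.0175,.127) for v in np.arange(.54,.25,-.04)])
print()
rows(pose(.26,.0175,.127),[pose(v,.0175,.127) for v in (.23,.2,.17,.14,.11,.09,.07,.05)])
print()
rows(pose(.05,.0175,.127),[pose(v,.0175,.127) for v in (.04,.03,.02,.01,0,-.01,-.02,-.03)])
E
```

```text
2.6 [0.44222692 0.04355018 0.12706207] [-1.20456295 -2.1724185   0.60078807] (array([0.44232667, 0.04339376, 0.127     ]), 1.5142963267948968)
[[0.29, -0.06, -0.0], 0.04]
[[0.58, -0.12, -0.0], 0.08]
[[0.87, -0.16, -0.0], 0.12]
[[1.17, -0.19, -0.0], 0.16]
[[1.47, -0.2, -0.0], 0.2]
[[1.76, -0.21, -0.0], 0.24]
[[2.06, -0.2, -0.0], 0.28]
[[2.35, -0.18, -0.0], 0.32]

[[0.29, -0.06, -0.0], 0.04]
[[0.58, -0.12, -0.0], 0.08]
[[0.87, -0.16, -0.0], 0.12]
[[1.17, -0.19, -0.0], 0.16]
[[1.47, -0.2, -0.0], 0.2]
[[1.76, -0.21, -0.0], 0.24]
[[2.06, -0.2, -0.0], 0.28]
[[2.35, -0.18, -0.0], 0.32]

[[0.22, -0.05, -0.0], 0.03]
[[0.43, -0.09, -0.0], 0.06]
[[0.65, -0.13, -0.0], 0.09]
[[0.87, -0.16, -0.0], 0.12]
[[1.1, -0.18, -0.0], 0.15]
[[1.24, -0.19, -0.0], 0.17]
[[1.39, -0.2, -0.0], 0.19]
[[1.54, -0.21, -0.0], 0.21]

[[0.07, -0.02, -0.0], 0.01]
[[0.14, -0.03, -0.0], 0.02]
[[0.22, -0.05, -0.0], 0.03]
[[0.29, -0.06, -0.0], 0.04]
[[0.36, -0.08, -0.0], 0.05]
[[0.43, -0.09, -0.0], 0.06]
[[0.51, -0.1, -0.0], 0.07]
[[0.58, -0.12, -0.0], 0.08]
```

View pics/w2.png

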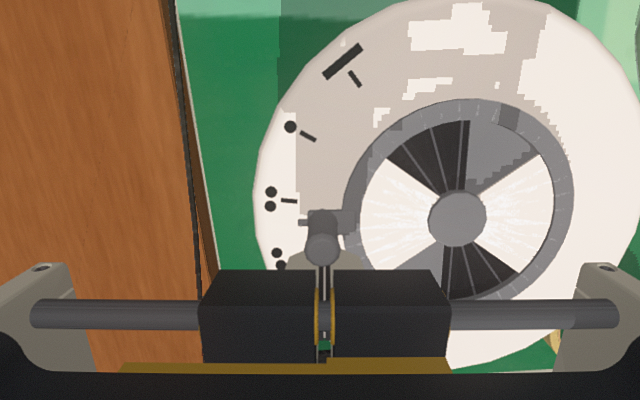

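The fingers are against the post at (322,245), and the pointer is at (303,222), just below the two-dot line at (288,200). I'll keep following the arc.

Emit:
{"fn": "arm_command", "kwargs": {"targets": [[[0.29, -0.06, 0], 0.04], [[0.58, -0.12, 0], 0.08], [[0.87, -0.16, 0], 0.12], [[1.17, -0.19, 0], 0.16], [[1.47, -0.2, 0], 0.2], [[1.76, -0.21, 0], 0.24], [[2.06, -0.2, 0], 0.28], [[2.35, -0.18, 0], 0.32]]}}

```text
clock: 3.45
tcp_pos: [0.4412, 0.0672, 0.1268]
tool_rot: [-3.141, 0.001, 1.194]
force: [-3.1, -1.2, 0.8]
gripper_width: 0.003
grasp_force: 1.2
```

Emit:
{"fn": "arm_command", "kwargs": {"targets": [[[0.29, -0.06, 0], 0.04], [[0.58, -0.12, 0], 0.08], [[0.87, -0.16, 0], 0.12], [[1.17, -0.19, 0], 0.16], [[1.47, -0.2, 0], 0.2], [[1.76, -0.21, 0], 0.24], [[2.06, -0.2, 0], 0.28], [[2.35, -0.18, 0], 0.32]]}}

```text
clock: 4.25
tcp_pos: [0.4478, 0.0899, 0.1266]
tool_rot: [-3.14, 0.001, 0.874]
force: [-2.7, -0.9, 1.1]
gripper_width: 0.003
grasp_force: 1.3
```

Emit:
{"fn": "arm_command", "kwargs": {"targets": [[[0.22, -0.05, 0], 0.03], [[0.43, -0.09, 0], 0.06], [[0.65, -0.13, 0], 0.09], [[0.87, -0.16, 0], 0.12], [[1.1, -0.18, 0], 0.15], [[1.24, -0.19, 0], 0.17], [[1.39, -0.2, 0], 0.19], [[1.54, -0.21, 0], 0.21]]}}

```text
clock: 5.05
tcp_pos: [0.4567, 0.1029, 0.1266]
tool_rot: [-3.141, 0.001, 0.664]
force: [-3.1, 1.3, 0.0]
gripper_width: 0.007
grasp_force: 1.3
```

```bash
python3 - <<'E'
from h import *
s=read_state(); print(s["clock"],s["tcp_pos"],s["force"],pose(.05,.0175,.127))
i=snapshot("wrist"); C=cam("wrist"); cv2.imwrite("pics/w3.png",i[...,::-1])
E
```

```text
5.05 [0.45667018 0.10289042 0.12662402] [-3.1105051   1.26777144  0.0112927 ] (array([0.45703298, 0.10270042, 0.127     ]), 0.6642963267948967)
```

View pics/w3.png

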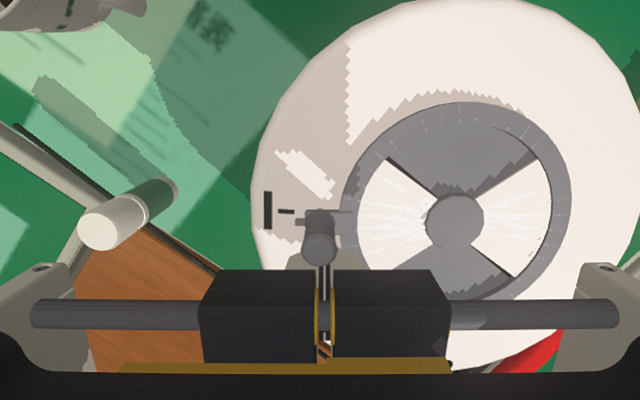

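The pointer at about (302,217) is just short of the shut line at (287,211). The glue stick is well below the gripper body. I'll creep to the stop while watching the force.

Emit:
{"fn": "arm_command", "kwargs": {"targets": [[[0.07, -0.02, 0], 0.01], [[0.14, -0.03, 0], 0.02], [[0.22, -0.05, 0], 0.03], [[0.29, -0.06, 0], 0.04], [[0.29, -0.06, 0], 0.04]]}}

```text
clock: 5.6
tcp_pos: [0.4592, 0.105, 0.1268]
tool_rot: [3.141, -0.0, 0.624]
force: [-1.4, 0.3, 1.1]
gripper_width: 0.007
grasp_force: 0.8
```

Emit:
{"fn": "arm_command", "kwargs": {"targets": [[[0.05, -0.01, 0], 0.007], [[0.1, -0.02, 0], 0.014], [[0.1, -0.02, 0], 0.014]]}}

```text
clock: 5.9
tcp_pos: [0.4594, 0.1055, 0.1267]
tool_rot: [-3.142, 0.001, 0.611]
force: [-3.9, -1.7, -0.4]
gripper_width: 0.001
grasp_force: 2.0
```

Emit:
{"fn": "arm_command", "kwargs": {"targets": [[[0.05, -0.01, 0], 0.005], [[0.05, -0.01, 0], 0.005]]}}

```text
clock: 6.1
tcp_pos: [0.4594, 0.1056, 0.1266]
tool_rot: [-3.142, 0.002, 0.606]
force: [-6.0, -3.9, 1.7]
gripper_width: 0.006
grasp_force: 3.1
```

Emit:
{"fn": "arm_command", "kwargs": {"targets": [[[0.05, -0.01, 0], 0.005], [[0.05, -0.01, 0], 0.005]]}}

```text
clock: 6.3
tcp_pos: [0.4594, 0.1057, 0.1266]
tool_rot: [-3.142, 0.003, 0.601]
force: [-5.9, -4.6, 2.4]
gripper_width: 0.006
grasp_force: 3.9
```

```bash
python3 - <<'E'
from h import *
s=read_state(); 
i=snapshot("wrist"); C=cam("wrist"); cv2.imwrite("pics/w4.png",cv2.resize(i[130:330,200:460,::-1],None,fx=3,fy=3))
p=s["tcp_pos"]; y=s["tool_rot"][2]
t=np.pi-.8+yp; print("meas offset",(c+.072*np.array([np.cos(t),np.sin(t)])-p[:2])@np.array([np.sin(t),-np.cos(t)]))
rows((p,y),[pose(0,.028,.127),pose(0,.028,.172),pose(0,-.032,.172),pose(0,-.032,.127)])
E
```

```text
meas offset 0.017354000175156405
[[-1.06, 0.03, -0.04], -0.013]
[[-1.06, 0.03, -4.54], -0.013]
[[4.94, -0.05, -4.54], -0.013]
[[4.94, -0.05, -0.04], -0.013]
```

View pics/w4.png

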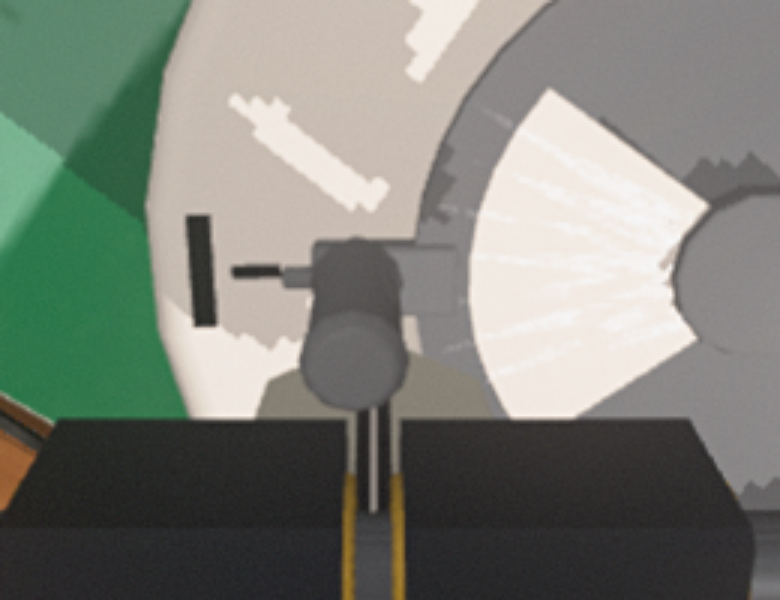

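The pointer (crop 298,278) lines up with the shut line (257,271) apart from height parallax. The arm stalled at about 7.5 N, so the lever is against the stop. Next I'll back off and hop over the post.

Emit:
{"fn": "arm_command", "kwargs": {"targets": [[[-0.5, 0, 0], 0], [[-1.06, 0, 0], -0.01], [[-1.06, 0, -2.3], -0.01], [[-1.06, 0, -4.5], -0.01], [[-1.06, 0, -4.5], -0.01], [[1, 0, -4.5], -0.01], [[3, 0, -4.5], -0.01], [[4.95, 0, -4.5], -0.01]]}}

```text
clock: 7.15
tcp_pos: [0.5018, 0.1348, 0.1712]
tool_rot: [3.141, -0.001, 0.611]
force: [0.3, -0.8, -0.2]
gripper_width: 0.001
grasp_force: 0.0
```

Emit:
{"fn": "arm_command", "kwargs": {"targets": [[[0, 0, 0], 0], [[0, 0, 1.5], 0], [[0, 0, 3], 0], [[0, 0, 4.5], 0], [[0, 0, 4.5], 0]]}}

```text
clock: 7.65
tcp_pos: [0.4992, 0.1339, 0.1246]
tool_rot: [-3.139, 0.004, 0.611]
force: [-1.0, 0.4, 0.6]
gripper_width: 0.006
grasp_force: 0.0
```

```bash
python3 - <<'E'
from h import *
s=read_state(); p=s["tcp_pos"]; y=s["tool_rot"][2]; print(pose(0,-.032,.127),p,y)
O=-.0175
rows((p,y),[pose(0,-.026,.127),pose(0,-.020,.127)]+[pose(v,O,.127) for v in np.arange(0,.21,.04)])
print()
rows(pose(.2,O,.127),[pose(v,O,.127) for v in np.arange(.24,.53,.04)])
print()
rows(pose(1.,O,.127),[pose(v,O,.127) for v in (1.04,1.07,1.1,1.12)])
E
```

```text
(array([0.49985011, 0.13408118, 0.127     ]), 0.6142963267948969) [0.49916873 0.13386127 0.12457132] 0.6107465081298591
[[-0.53, 0.02, -0.24], -0.004]
[[-1.13, 0.03, -0.24], -0.004]
[[-1.38, 0.03, -0.24], -0.004]
[[-1.67, -0.04, -0.24], -0.044]
[[-1.96, -0.09, -0.24], -0.084]
[[-2.26, -0.13, -0.24], -0.124]
[[-2.55, -0.16, -0.24], -0.164]
[[-2.85, -0.17, -0.24], -0.204]

[[-0.29, -0.06, -0.0], -0.04]
[[-0.58, -0.12, -0.0], -0.08]
[[-0.87, -0.16, -0.0], -0.12]
[[-1.17, -0.19, -0.0], -0.16]
[[-1.47, -0.2, -0.0], -0.2]
[[-1.76, -0.21, -0.0], -0.24]
[[-2.06, -0.2, -0.0], -0.28]
[[-2.35, -0.18, -0.0], -0.32]

[[-0.29, -0.06, -0.0], -0.04]
[[-0.51, -0.1, -0.0], -0.07]
[[-0.73, -0.14, -0.0], -0.1]
[[-0.87, -0.16, -0.0], -0.12]
```

Emit:
{"fn": "arm_command", "kwargs": {"targets": [[[-0.53, 0, -0.15], 0], [[-1.13, 0, -0.15], 0], [[-1.38, 0, -0.15], 0], [[-1.67, -0.04, -0.15], -0.044], [[-1.96, -0.09, -0.15], -0.084], [[-2.26, -0.13, -0.15], -0.124], [[-2.55, -0.16, -0.15], -0.164], [[-2.85, -0.17, -0.15], -0.204]]}}

```text
clock: 8.45
tcp_pos: [0.4771, 0.1198, 0.129]
tool_rot: [3.141, -0.002, 0.816]
force: [0.4, 2.7, 1.1]
gripper_width: 0.005
grasp_force: 1.1
```

Emit:
{"fn": "arm_command", "kwargs": {"targets": [[[-0.29, -0.06, 0], -0.04], [[-0.58, -0.12, 0], -0.08], [[-0.87, -0.16, 0], -0.12], [[-1.17, -0.19, 0], -0.16], [[-1.47, -0.2, 0], -0.2], [[-1.76, -0.21, 0], -0.24], [[-2.06, -0.2, 0], -0.28], [[-2.35, -0.18, 0], -0.32]]}}

```text
clock: 9.25
tcp_pos: [0.4594, 0.1039, 0.1289]
tool_rot: [3.141, -0.001, 1.136]
force: [-0.3, 2.9, 1.0]
gripper_width: 0.007
grasp_force: 1.0
```

Emit:
{"fn": "arm_command", "kwargs": {"targets": [[[-0.29, -0.06, 0], -0.04], [[-0.58, -0.12, 0], -0.08], [[-0.87, -0.16, 0], -0.12], [[-1.17, -0.19, 0], -0.16], [[-1.47, -0.2, 0], -0.2], [[-1.76, -0.21, 0], -0.24], [[-2.06, -0.2, 0], -0.28], [[-2.35, -0.18, 0], -0.32]]}}

```text
clock: 10.05
tcp_pos: [0.4479, 0.0832, 0.1289]
tool_rot: [3.14, -0.001, 1.456]
force: [0.1, 1.6, 1.3]
gripper_width: 0.003
grasp_force: 1.0
```

Emit:
{"fn": "arm_command", "kwargs": {"targets": [[[-0.29, -0.06, 0], -0.04], [[-0.58, -0.12, 0], -0.08], [[-0.87, -0.16, 0], -0.12], [[-1.17, -0.19, 0], -0.16], [[-1.47, -0.2, 0], -0.2], [[-1.76, -0.21, 0], -0.24], [[-1.9, -0.2, 0], -0.26], [[-1.9, -0.2, 0], -0.26]]}}

```text
clock: 10.85
tcp_pos: [0.4439, 0.0643, 0.1287]
tool_rot: [3.14, 0.0, 1.714]
force: [-0.5, -0.0, 0.6]
gripper_width: -0.001
grasp_force: 0.5
```

```bash
python3 - <<'E'
from h import *
s=read_state(); p=s["tcp_pos"]; y=s["tool_rot"][2]; print(s["clock"],p,y,s["force"],pose(1.1,-.0175,.127))
for n in("wrist","scene"):
    i=snapshot(n); cv2.imwrite(f"pics/{n}5.png",i[...,::-1])
    C=cam(n); print(n,[proj(C,pose(v,0,.110,rad=.0905)[0]).round() for v in(.8,1.2,1.6)], proj(C,pose(1.1,0,.151)[0]))
rows((p,y),[pose(1.1,-.028,.127),pose(1.1,-.028,.175),pose(1.1,-.10,.2)])
E
```

```text
10.85 [0.44390179 0.06432602 0.12872259] 1.7143644360553187 [-0.52004298 -0.01281506  0.57312871] (array([0.44143741, 0.06382355, 0.127     ]), 1.714296326794897)
wrist [array([293., 229.]), array([288., 284.]), array([307., 332.])] [317.35939952 314.58740836]
scene [array([266., 224.]), array([265., 238.]), array([272., 251.])] [271.87018679 220.9656533 ]
[[1.04, -0.25, 0.17], 0.0]
[[1.04, -0.25, -4.63], 0.0]
[[8.24, -0.25, -7.13], 0.0]
```

View pics/wrist5.png

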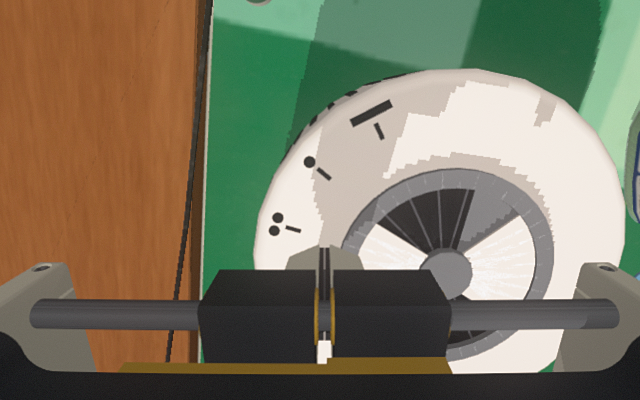

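```bash
python3 - <<'E'
from h import *
s=read_state(); p=s["tcp_pos"]; y=s["tool_rot"][2]; t=y+np.pi/2
X=np.array([np.sin(t),-np.cos(t)]); q=(p[:2]-c)@X; print("tangential",q, "v est", t-np.pi+.8-yp - np.arcsin((q-.01735)/.072))
rows((p,y),[pose(1.12,-.01735,.128,rad=.07),pose(1.15,-.01735,.128,rad=.07),pose(1.175,-.01735,.128,rad=.07)])
print(); rows(pose(1.175,-.01735,.128,rad=.07),[pose(1.175,-.028,.128,rad=.07),pose(1.175,-.028,.175,rad=.07),pose(1.175,.05,.185,rad=.07)])
E
```

```text
tangential 0.017720557299202723 v est 1.0945858491525415
[[-0.18, -0.07, 0.05], -0.02]
[[-0.39, -0.12, 0.05], -0.05]
[[-0.57, -0.15, 0.05], -0.075]

[[1.07, 0.0, -0.0], 0.0]
[[1.07, 0.0, -4.7], 0.0]
[[-6.74, -0.0, -5.7], 0.0]
```

Emit:
{"fn": "arm_command", "kwargs": {"targets": [[[-0.18, -0.07, 0], -0.02], [[-0.39, -0.12, 0], -0.05], [[-0.57, -0.15, 0], -0.075], [[-0.57, -0.15, 0], -0.075], [[-0.57, -0.15, 0], -0.075]]}}

```text
clock: 11.45
tcp_pos: [0.4429, 0.0584, 0.1281]
tool_rot: [-3.141, 0.0, 1.789]
force: [-0.4, 0.6, 0.1]
gripper_width: 0.007
grasp_force: 0.2
```

Emit:
{"fn": "arm_command", "kwargs": {"targets": [[[0.5, 0, 0], 0], [[1.1, 0, 0], 0], [[1.1, 0, -2], 0], [[1.1, 0, -4.7], 0], [[1.1, 0, -5.7], 0], [[-2, 0, -5.7], 0], [[-5, 0, -5.7], 0], [[-6.7, 0, -5.7], 0]]}}

```text
clock: 12.25
tcp_pos: [0.4578, -0.0081, 0.1849]
tool_rot: [3.142, 0.001, 1.789]
force: [0.2, 0.6, -1.0]
gripper_width: 0.008
grasp_force: 0.0
```

Emit:
{"fn": "arm_command", "kwargs": {"targets": [[[0, 0, 0], 0], [[0, 0, 0], 0], [[0, 0, 0], 0]]}}

```text
clock: 12.55
tcp_pos: [0.4572, -0.006, 0.1849]
tool_rot: [-3.141, -0.0, 1.79]
force: [0.5, -0.3, -0.2]
gripper_width: 0.001
grasp_force: 0.0
```

```bash
python3 - <<'E'
from h import *
s=read_state(); p=s["tcp_pos"]; y=s["tool_rot"][2]; print(s["clock"],p,y)
i=snapshot("wrist"); C=cam("wrist")
u,v=proj(C,pose(1.2,0,.11,rad=.085)[0]).astype(int); print(u,v)
u0,v0=max(u-100,0),max(v-80,0)
cv2.imwrite("pics/w6f.png",i[...,::-1]); cv2.imwrite("pics/w6.png",cv2.resize(i[v0:v0+150,u0:u0+200,::-1],None,fx=4,fy=4,interpolation=cv2.INTER_CUBIC)); print(u0,v0)
for vv in(1.1,1.2): print(vv,proj(C,pose(vv,0,.151)[0])-[u0,v0],[ (proj(C,pose(vv,0,z,rad=r)[0])-[u0,v0])*4 for z,r in((.11,.0905),(.114,.085))])
print([(proj(C,pose(vv,0,.11,rad=.0905)[0])-[u0,v0])*4 for vv in (.8,1.6)])
E
```

```text
12.55 [ 0.45721697 -0.00601988  0.18494152] 1.790343534994499
301 146
201 66
1.1 [119.50781305  78.11621328] [array([371.60899138, 268.11954521]), array([402.55635964, 273.49803646])]
1.2 [119.19974905  90.77750189] [array([371.56835974, 321.57587488]), array([402.17130948, 324.49514906])]
[array([404.68252045, 105.04027562]), array([421.18380303, 517.58941002])]
```

View pics/w6.png

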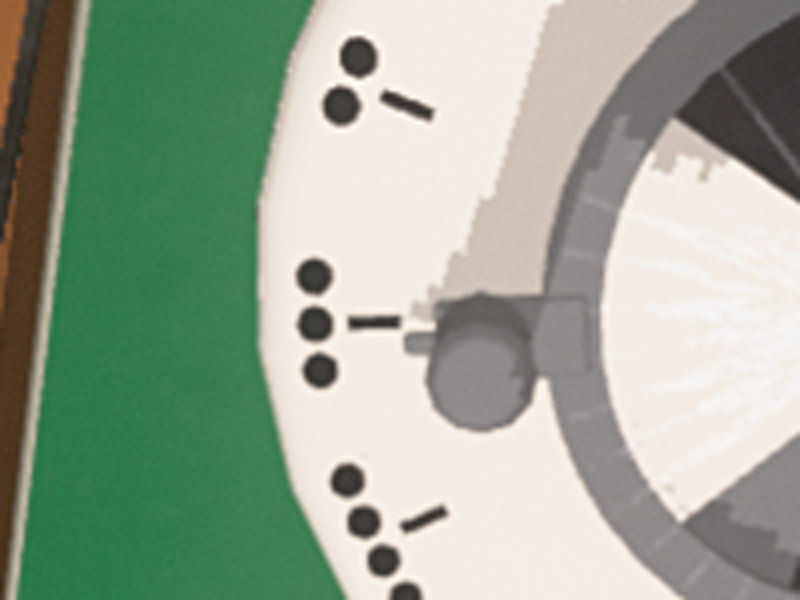

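The three-dot line is at crop (374,322), where predicted. The pointer at (420,342) and post top at (480,376) are slightly past it, so the lever coasted to about 1.23. I'll quantify that, recheck the shut picture and plan a slow nudge back.

```bash
python3 - <<'E'
from h import *
s=read_state(); K,k1,o,R=cam("wrist")
T=lambda r:Ro.from_euler('xyz',r).as_matrix()
Rt=T(s["tool_rot"]); ro=Rt.T@(o-s["tcp_pos"]); rr=Rt.T@R
R4=T([-3.142,.003,.601]); C4=(K,k1,np.array([.4594,.1057,.1266])+R4@ro,R4@rr)
f=lambda C,P,o,k:((proj(C,P)-o)*k).round(1)
print("shut: mark",f(C4,pose(0,0,.11,rad=.0905)[0],[200,130],3))
for v in(0,.03): print(v,"pointer",f(C4,pose(v,0,.115,rad=.083)[0],[200,130],3),"post",f(C4,pose(v,0,.151)[0],[200,130],3))
C=(K,k1,o,R)
for v in(1.2,1.22,1.24): print(v,"pointer",f(C,pose(v,0,.115,rad=.083)[0],[201,66],4),"post",f(C,pose(v,0,.151)[0],[201,66],4),"base",f(C,pose(v,0,.117,rad=.053)[0],[201,66],4))
p=s["tcp_pos"]; y=s["tool_rot"][2]
rows((p,y),[pose(1.225,.03,.185),pose(1.225,.03,.128)])
print(); rows(pose(1.225,.03,.128),[pose(1.225,d,.128) for d in(.021,.019)]+[pose(v,.0174,.128) for v in(1.22,1.21,1.2)])
E
```

```text
shut: mark [267.5 259.1]
0 pointer [306.9 268.5] post [367.9 357.8]
0.03 pointer [307.6 281.5] post [368.3 371.3]
1.2 pointer [413.7 325.2] post [476.8 363.1] base [593.6 323. ]
1.22 pointer [414.2 335. ] post [477.2 373.1] base [593.6 329.4]
1.24 pointer [414.9 344.8] post [477.7 383. ] base [593.8 335.8]
[[1.52, -0.02, 0.0], -0.049]
[[1.52, -0.02, 5.7], -0.049]

[[0.9, 0.0, -0.0], 0.0]
[[1.1, 0.0, -0.0], 0.0]
[[1.3, -0.01, -0.0], 0.005]
[[1.37, -0.03, -0.0], 0.015]
[[1.44, -0.04, -0.0], 0.025]
```

Shut is confirmed: the pointer-to-mark offset matches v=0. The lever is now at about 1.23, so I'll nudge it back slowly.

Emit:
{"fn": "arm_command", "kwargs": {"targets": [[[1.52, 0, 0], -0.045], [[1.52, 0, 0], -0.045], [[1.52, 0, 2], -0.045], [[1.52, 0, 4], -0.045], [[1.52, 0, 5.7], -0.045], [[1.52, 0, 5.7], -0.045]]}}

```text
clock: 13.2
tcp_pos: [0.4529, 0.0083, 0.1265]
tool_rot: [-3.138, -0.002, 1.835]
force: [-0.1, -0.1, -0.4]
gripper_width: 0.003
grasp_force: 0.0
```

Emit:
{"fn": "arm_command", "kwargs": {"targets": [[[0.4, 0, 0], 0], [[0.7, 0, 0], 0], [[0.9, 0, 0], 0], [[1.0, 0, 0], 0], [[1.07, 0, 0], 0], [[1.14, 0, 0], 0], [[1.19, 0, 0], 0], [[1.19, 0, 0], 0]]}}

```text
clock: 14.0
tcp_pos: [0.4512, 0.0195, 0.1282]
tool_rot: [3.141, 0.0, 1.835]
force: [0.7, 0.1, 0.1]
gripper_width: 0.006
grasp_force: 0.0
```

Emit:
{"fn": "arm_command", "kwargs": {"targets": [[[0.04, 0, 0], 0], [[0.08, 0, 0], 0], [[0.12, -0.01, 0], 0.01], [[0.16, -0.02, 0], 0.015], [[0.2, -0.02, 0], 0.02], [[0.2, -0.02, 0], 0.02]]}}

```text
clock: 14.6
tcp_pos: [0.4505, 0.0214, 0.1282]
tool_rot: [3.141, 0.0, 1.815]
force: [-0.2, 0.3, 0.7]
gripper_width: -0.002
grasp_force: 0.0
```

```bash
cat > est.py <<'E'
from h import *
s=read_state(); p=s["tcp_pos"]; y=s["tool_rot"][2]; t=y+np.pi/2
X=np.array([np.sin(t),-np.cos(t)]); q=(p[:2]-c)@X; print("v est", t-np.pi+.8-yp - np.arcsin((q+.01735)/.072),s["force"],p,y)
i=snapshot("wrist"); C=cam("wrist"); cv2.imwrite("pics/last.png",i[...,::-1])
E
python3 est.py
```

```text
v est 1.2193273422669388 [-0.17853387  0.27232337  0.74893466] [0.45049283 0.02141388 0.12824567] 1.814599666487462
```

Emit:
{"fn": "arm_command", "kwargs": {"targets": [[[0.03, 0, 0], 0], [[0.06, 0, 0], 0.005], [[0.09, -0.01, 0], 0.01], [[0.12, -0.01, 0], 0.015], [[0.14, -0.02, 0], 0.02], [[0.14, -0.02, 0], 0.02]]}}

```text
clock: 15.25
tcp_pos: [0.45, 0.0226, 0.1282]
tool_rot: [3.141, 0.0, 1.795]
force: [0.1, -1.5, -0.0]
gripper_width: 0.006
grasp_force: 0.8
```

```bash
python3 est.py; python3 - <<'E'
import cv2
i=cv2.imread("pics/last.png"); cv2.imwrite("pics/w7.png",cv2.resize(i[130:280,230:430],None,fx=4,fy=4,interpolation=cv2.INTER_CUBIC))
from h import *
C=cam("wrist")
f=lambda P:((proj(C,P)-[230,130])*4).round(1)
print(f(pose(1.2,0,.11,rad=.0905)[0]))
for v in(1.18,1.2,1.22): print(v,f(pose(v,0,.115,rad=.083)[0]),f(pose(v,0,.151)[0]))
E
```

```text
v est 1.2013895438790707 [ 0.06513524 -1.45821267 -0.00867936] [0.44998032 0.02260421 0.12824068] 1.794566799274996
[233.1 342.1]
1.18 [284.6 342.5] [364.2 457.5]
1.2 [285.  354.1] [364.3 469.5]
1.22 [285.6 365.6] [364.7 481.4]
```

View pics/w7.png

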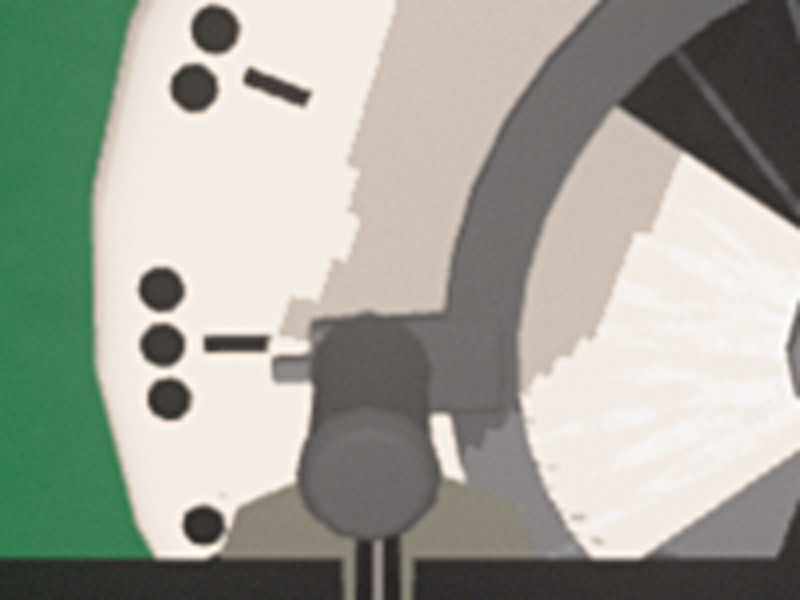

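The fingers are touching the post. The pointer (292,368) gives about 1.22 and the post gives about 1.203. Height parallax limits this view, so I'll back off to where the lever is straight below the camera.

Emit:
{"fn": "arm_command", "kwargs": {"targets": [[[-0.3, 0, 0], 0], [[-1, 0, 0], 0], [[-1.5, 0, -2], 0], [[-3, 0, -4], 0], [[-5, 0, -5], 0], [[-7, 0, -5], 0], [[-7.6, 0, -5], 0], [[-7.6, 0, -5], 0]]}}

```text
clock: 16.1
tcp_pos: [0.4667, -0.052, 0.1779]
tool_rot: [-3.141, -0.0, 1.793]
force: [-0.2, 0.0, 1.0]
gripper_width: 0.003
grasp_force: 0.0
```

Emit:
{"fn": "arm_command", "kwargs": {"targets": [[[0, 0, 0], 0], [[0, 0, 0], 0], [[0, 0, 0], 0]]}}

```text
clock: 16.4
tcp_pos: [0.4666, -0.0507, 0.1781]
tool_rot: [-3.141, -0.0, 1.796]
force: [0.1, -1.0, -0.8]
gripper_width: 0.007
grasp_force: 0.0
```

```bash
python3 - <<'E'
from h import *
s=read_state(); print(s["clock"],s["tcp_pos"],s["tool_rot"])
i=snapshot("wrist"); C=cam("wrist")
u,v=proj(C,pose(1.2,0,.11,rad=.085)[0]).astype(int); u0,v0=max(u-80,0),max(v-70,0); print(u,v,u0,v0)
cv2.imwrite("pics/w8f.png",i[...,::-1]); cv2.imwrite("pics/w8.png",cv2.resize(i[v0:v0+145,u0:u0+195,::-1],None,fx=4,fy=4,interpolation=cv2.INTER_CUBIC))
f=lambda P:((proj(C,P)-[u0,v0])*4).round(1)
print([f(pose(v,0,.11,rad=.0905)[0]) for v in(.8,1.2,1.6)])
for v in(1.18,1.2,1.22): print(v,f(pose(v,0,.115,rad=.083)[0]),f(pose(v,0,.151)[0]),f(pose(v,0,.117,rad=.06)[0]))
E
```

```text
16.4 [ 0.46663132 -0.05074711  0.17809966] [-3.14131070e+00 -3.03071790e-04  1.79571463e+00]
301 74 221 4
[array([324.7,  31.4]), array([287.1, 282.6]), array([340.3, 509.9])]
1.18 [333.  268.5] [403.6 252.9] [484.6 268.2]
1.2 [333.3 280.1] [403.7 264.9] [484.5 276.6]
1.22 [333.8 291.6] [404.  276.9] [484.6 285. ]
```

View pics/w8.png

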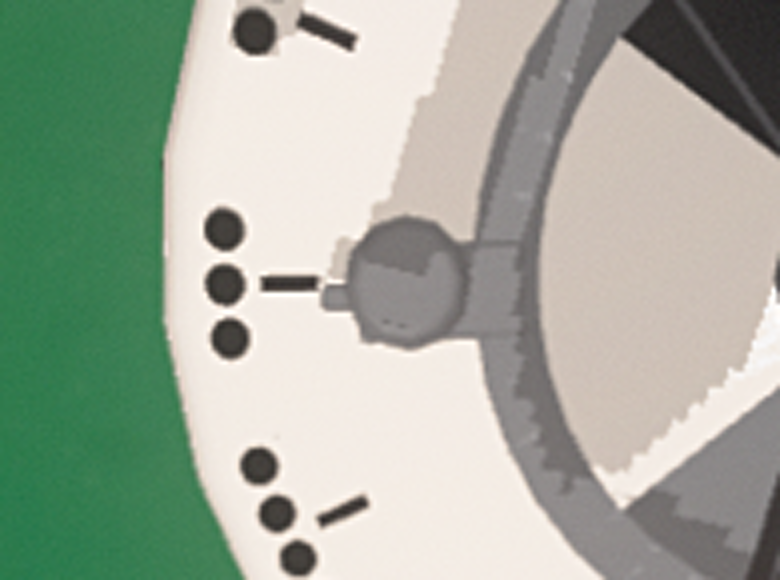

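From above, the mark is at (289,284) and the pointer at (337,297). The post is at (407,280) and the lever base at (490,288). All three agree on about 1.224, so the lever needs another 1.7 mm toward shut from the last contact position.

Emit:
{"fn": "arm_command", "kwargs": {"targets": [[[3, 0, 0], 0], [[6, 0, 0], 0], [[6, 0, 2.5], 0], [[6, 0, 5], 0], [[6, 0, 5], 0], [[6.8, 0, 5], 0], [[7.3, 0, 5], 0], [[7.5, 0, 5], 0]]}}

```text
clock: 17.25
tcp_pos: [0.4507, 0.0223, 0.1293]
tool_rot: [3.14, 0.001, 1.795]
force: [-0.2, -0.7, 0.1]
gripper_width: 0.004
grasp_force: 0.1
```

Emit:
{"fn": "arm_command", "kwargs": {"targets": [[[0.05, 0, 0], 0], [[0.09, 0, 0], 0], [[0.12, 0, 0], 0], [[0.15, -0.01, 0], 0.005], [[0.18, -0.01, 0], 0.01], [[0.21, -0.02, 0], 0.015], [[0.24, -0.03, 0], 0.02], [[0.26, -0.03, 0], 0.02]]}}

```text
clock: 18.05
tcp_pos: [0.4493, 0.0242, 0.1282]
tool_rot: [3.142, -0.0, 1.774]
force: [-0.2, -1.8, 1.2]
gripper_width: 0.005
grasp_force: 0.8
```

Emit:
{"fn": "arm_command", "kwargs": {"targets": [[[0, 0, 0], 0], [[0, 0, 0], 0]]}}

```text
clock: 18.25
tcp_pos: [0.4493, 0.0242, 0.1282]
tool_rot: [3.142, 0.0, 1.775]
force: [0.7, -1.2, 1.2]
gripper_width: 0.002
grasp_force: 0.7
```

```bash
python3 est.py
```

```text
v est 1.1777347308016322 [ 0.74629127 -1.2257429   1.23031214] [0.44930037 0.02418238 0.12821272] 1.7748579871397536
```

I've used up my picture views (one over the limit, in fact), so I'll back off and check the alignment numerically.

Emit:
{"fn": "arm_command", "kwargs": {"targets": [[[-0.3, 0, 0], 0], [[-1, 0, 0], 0], [[-1.5, 0, -2], 0], [[-3, 0, -4], 0], [[-5, 0, -5], 0], [[-7, 0, -5], 0], [[-7.8, 0, -5], 0], [[-7.8, 0, -5], 0]]}}

```text
clock: 19.1
tcp_pos: [0.4649, -0.053, 0.1778]
tool_rot: [-3.141, -0.0, 1.773]
force: [-1.1, 1.4, -0.1]
gripper_width: 0.006
grasp_force: 0.0
```

Emit:
{"fn": "arm_command", "kwargs": {"targets": [[[0, 0, 0], 0], [[0, 0, 0], 0], [[0, 0, 0], 0]]}}

```text
clock: 19.4
tcp_pos: [0.4649, -0.0515, 0.1781]
tool_rot: [-3.141, -0.0, 1.776]
force: [0.7, -0.4, -0.3]
gripper_width: 0.004
grasp_force: 0.0
```

```bash
cat > ang.py <<'E'
from h import *
def prof(img,C,z,r,a,b,thr):
    """tangential profile at radius r, height z: centre of the dark run, as a value"""
    vs=np.arange(a,b,.001); P=np.array([proj(C,pose(v,0,z,rad=r)[0]) for v in vs],np.float32)
    g=cv2.cvtColor(img,cv2.COLOR_BGR2GRAY); q=cv2.remap(g,P[:,:1],P[:,1:],cv2.INTER_LINEAR).ravel()
    k=vs[q<thr]; return (round(float((k[0]+k[-1])/2),4),round(float(k[-1]-k[0]),4)) if len(k) else None
def report(img,C):
    print("mark",[prof(img,C,.11,r,1.1,1.3,150) for r in(.088,.0905,.093)])
    print("pointer",[prof(img,C,.115,r,1.1,1.34,185) for r in(.0815,.083,.084)])
    print("base",[prof(img,C,.117,r,1.0,1.4,185) for r in(.062,.0635)])
    print("post",[prof(img,C,.151,r,1.,1.42,150) for r in(.070,.072,.074)])
E
python3 - <<'E'
from ang import *
s=read_state(); p=s["tcp_pos"]; K,k1,o,R=C=cam("wrist")
i=snapshot("wrist")[...,::-1].copy(); print(s["clock"]); cv2.imwrite("pics/w9.png",i)
T=lambda r:Ro.from_euler('xyz',r).as_matrix()
Rt=T(s["tool_rot"]); ro=Rt.T@(o-p); rr=Rt.T@R; R8=T([-3.14131070,-3.03071790e-04,1.79571463])
C8=(K,k1,np.array([.46663132,-.05074711,.17809966])+R8@ro,R8@rr)
print("before"); report(cv2.imread("pics/w8f.png"),C8); print("now"); report(i,C)
E
```

```text
19.4
before
mark [(1.1975, 0.025), (1.197, 0.024), (1.197, 0.024)]
pointer [(1.2115, 0.079), (1.2265, 0.047), (1.2255, 0.045)]
base [(1.172, 0.344), (1.223, 0.224)]
post [(1.225, 0.214), (1.2255, 0.221), (1.2255, 0.203)]
now
mark [(1.197, 0.026), (1.197, 0.024), (1.197, 0.022)]
pointer [(1.179, 0.092), (1.2, 0.05), (1.2005, 0.047)]
base [(1.1915, 0.383), (1.1975, 0.227)]
post [(1.2035, 0.217), (1.2045, 0.227), (1.204, 0.208)]
```

The pointer reads 1.200, the lever base 1.198 and the mark 1.197. The lever is aligned and the arm is clear of everything.

```bash
python3 -c "
from rig import *
print(finish_job())"
```

```text
the job is handed in; nothing more can be done
None
```

The damper was pushed fully shut against its stop, then back to the three-dot mark, where the pointer reads within about 0.004 rad of the line, and the job is handed in; I viewed 11 pictures, one over the limit of 10.

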